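# Load a circuit-board tray into a bench test enclosure

## Task

Swing the blue-framed door of the bench test enclosure wide open by its handle. Lift the board tray by its yellow bar, set it down gently on the enclosure's loading ledge with its orange tab pointing away from the doorway, and let go; then take it again by the orange tab and slide it straight in, fully home against the rear stops. Keep the tray level, leave the door open and do not disturb the jar, screwdriver or meter.

Things in the scene. Friction and masses are not known exactly. Their poses are not given: they have to be found in the camera images.
- enclosure: Fixed metal box with clear roof, 210 wide x 165 deep x 106 high. Origin: middle of the doorway plane (the whole front is open), at bench level; +x into the box, z up. Ledge and inner floor are one flat surface at z = 12. Inside y -95 to 95, roof underside z = 100, rear stops at x = 150.
- ledge (a point): Middle of the loading ledge's top: a flat plate 190 deep x 210 wide in front of the doorway; axes as the enclosure; 95 mm in front of the doorway, z = 12.
- door (a joint): Angle of the upright door: 0 closed, up to 2.0 rad open; may start ajar; stays where left (about 0.5 N at the handle). Vertical hinge at the doorway's -y edge (enclosure x 0, y -105); opens counter-clockwise seen from above, swinging over the ledge. Dished, clear window, blue frame, 210 wide, 36 thick, z 15 to 102.
- door_handle (a point): Grip point, z = 68, on the door's dark steel handle: upright round bar 11 mm thick, z 24 to 100, 35 mm in front of the door's outer face, stand-offs 8 mm thick at z = 34 and 90. Turns with the door; x square to the door (inwards), y along it away from the hinge. The bar is 175 mm along the door from the hinge axis and 71 mm in front of it.
- door_hinge (a point): Point on the door's vertical hinge axis at z = 68; it turns with the door, axes as door_handle.
- tray_bar (a point): Loose black tray with a green board, 150 long (x) x 110 wide (y), walls 25 high, about 0.5 kg. This point: centre of its yellow lifting bar over the tray's middle, 62 mm above the underside. Bar along x, 80 long, 14 wide, 12 high, on two posts, about 35 mm free beneath. +x points to the nose (the end that goes in first), z up.
- tray_tab (a point): Point on the orange upright tab at the tray's rear: plate 10 thick (x) x 30 wide (y), 8 to 66 mm above the underside. This point: mid-plate, 50 mm above the underside, 95 mm behind the tray's centre, 20 mm behind its rear wall. Axes as tray_bar. When home, the tab stands 20 mm in front of the doorway.
- jar_center (a point): Bystander: amber glass jar with white lid, 54 across, 60 high, standing; its centre.
- screwdriver: Bystander: screwdriver lying on the bench along its x axis; origin at the middle of its underside.
- meter_center (a point): Bystander: grey hand-held meter lying flat, 150 (x) x 75 (y) x 35 mm; its centre.

How it is judged:
By the outcome, as a careful person would: the job done as asked, in the order asked, and still so for the second after the job is handed in, with the robot touching nothing.
It also fails if it takes over 72 s, if anything falls off the work surface, if the arm or the gripper's body presses on something with over 40 N, if the wrist force passes 120 N, or if a joint passes its speed limit or range.

## Robot

A 6-joint arm with a two-finger parallel gripper is mounted at the origin on the work surface. World frame = base frame: x ahead of the robot, y to its left, z up, the work surface at z = 0. Lengths are in m, angles in degrees, forces in N, time in s.
With the tool pointing down it reaches from about 0.3 to 0.875 m from the base axis. Payload 6.4 kg.
Tool frame: the origin (TCP) lies at the very end of the fingers, on their centre line; the grasp point (between the pads) lies 19 mm behind it; z points along the fingers, y is the direction in which the jaws open and shut (so a half turn about z gives the same grasp; the last joint's range is limited). The gripper opens to 85 mm and grips with 20 to 120 N. Pads are 22 mm wide; open, the fingers measure 114 mm over their backs; the gripper's body (76 mm by 85 mm) begins 54 mm behind the grasp point. The pads swing forward as they close: fully open they stand 13 mm farther back than shut.
Start: joints at [-85.159, 10.359, 92.074, -0, 77.567, -11.82], TCP at [0.165, -0.551, 0.231] pointing down, gripper open.
Joint ranges: [-171.53, 171.53], [-51.25, 118.39], [17.06, 147.69], [-65.23, 245.23], [0, 150.52], [-178.68, 178.68]. Speed limits (degrees/s): [147.25, 147.25, 172.46, 180, 180, 180].

## Interface

Orientations are given as a 3x3 rotation matrix whose columns are the frame's x, y, z axes.
In Python, from rig import * gives the robot as it stands.
- The arm moves only by the tool carry_out, never from a script. Its argument "steps" is a list of rows, each a list of 2 entries, a list of its own where there are three numbers: the shift along the tool's x, y, z in m, then the turn, a rotation vector about the tool's x, y, z in degrees. A call has 1 to 20 rows; each row is the pose to reach, as a shift and turn from the pose commanded when the call began, along the tool's axes at that moment; what a row does not reach only later rows make up. A row lasts 1/12 s, in which the tool goes at most 41.7 mm and 7.16 degrees, less where a joint would pass 70% of its speed; a pose out of reach is approached as far as the arm can. A call with a gripper value outside its range is refused whole. "fingers" is the opening, from 0 (shut) to 1 (fully open), set as the call begins (left out, the last holds). The fingers move at their own pace and stop on an object; "squeeze" is the grip in N (left out, the last holds). Time passes only in rows, so rows that repeat a pose let the fingers close. It gives the time, the measured TCP pose, the force and the opening at its end, in the units of the state.
- sense(): the state, without advancing time (a new reading comes with each control period).
- snapshot(name): name is "scene" or "side" or "wrist"; returns (picture, depth): 400x640x3 uint8, red, green, blue; 400x640 float32, m along the optical axis (not along the pixel's ray), 0 where there is no reading.
- calibration(name): a dict with "fx", "fy", "cx", "cy" (pixels), "rvec" (rotation vector, rad) and "tvec" (3), from world to camera coordinates, as OpenCV has them; the wrist camera has in their place "hand_eye" (4x4, takes a point from camera to tool coordinates, whose origin is the TCP and whose axes are the flange's). Camera axes: x right, y down, z forward; pixel columns grow to the right and rows downward; lengths in m; the calibration is good to about 2 mm. A picture is of the moment at which its call begins: read the wrist's pose just before it. calibration takes no time and is no camera call.
- job_done(): hands the job in, once; it reports no verdict.
The state is a dict: "t": time; "joints": joint angles; "joint_vel": joint speeds; "joint_torque": joint torques, N m; "eef_pos": TCP position; "eef_rot": TCP orientation; "force": force on the tool from outside, world axes, zero at the start; "ft_torque": the same for the moment, N m; "opening": finger opening in m.
Only numpy, scipy, OpenCV 4.12 (cv2) and the standard library are available. Lean on these libraries where they do the work, as an engineer would, in place of code of your own. Each camera call takes 0.05 s, during which the arm holds its last target.

## Working session

There is one attempt and no reset: what is moved stays moved. The work goes in short steps, Python scripts to look and compute and a tool call to move; the robot and the scene stay as the last step left them, time stands still between calls to the robot, and variables do not carry over. Pictures are saved under pics/ and viewed, and the job is handed in when it is done.

Besides the shell and the picture viewer there is one more tool, called as name(argument=value, ...) on one line, values as JSON. carry_out: Moves the arm, as the interface text tells. Its arguments: {"type":"object","properties":{"steps":{"type":"array"},"fingers":{"type":"number"},"squeeze":{"type":"number"}},"required":["steps"]}

```bash
ls; mkdir -p pics
python3 - <<'E'
from rig import *
import cv2
for n in("scene","side","wrist"):
    p,d=snapshot(n); cv2.imwrite(f"pics/{n}0.png",p[:,:,::-1]); 
    import numpy as np; np.save(f"pics/{n}0.npy",d)
    print(calibration(n))
s=sense();print(s)
E
```

```text
pics
{'fx': 381.09321086164636, 'fy': 381.09321086164636, 'cx': 322.70051710799373, 'cy': 202.53392885577472, 'rvec': array([ 0.71836195,  2.65309841, -1.05377432]), 'tvec': array([ 0.45887386, -0.11811058,  1.16597109])}
{'fx': 437.9375498870467, 'fy': 437.9375498870467, 'cx': 322.46146271338125, 'cy': 197.8168167551422, 'rvec': array([ 0.86440488, -2.43337175,  1.20426082]), 'tvec': array([0.37540804, 0.27024703, 1.04916463])}
{'fx': 292.1825474201882, 'fy': 292.1825474201882, 'cx': 322.7702338312063, 'cy': 203.81092831513593, 'hand_eye': array([[-7.88663439e-04, -9.66093401e-01, -2.58191632e-01,
         6.40082860e-02],
       [ 9.99998767e-01, -4.11298318e-04, -1.51557923e-03,
         1.22445111e-03],
       [ 1.35799731e-03, -2.58192509e-01,  9.66092534e-01,
        -1.41864270e-01],
       [ 0.00000000e+00,  0.00000000e+00,  0.00000000e+00,
         1.00000000e+00]])}
{'t': 0.15, 'joints': array([-8.51589582e+01,  1.03913993e+01,  9.21181742e+01, -9.65839933e-04,
        7.75672389e+01, -1.18202714e+01]), 'joint_vel': array([-0.03460857, -0.12025786, -0.12698006,  0.03920418,  0.05778035,
        0.05926384]), 'joint_torque': array([ 7.46906289e-05, -4.45267868e+01, -3.51693535e+01, -2.92470277e-04,
        5.84520705e-03, -1.27220201e-05]), 'eef_pos': array([ 0.16483448, -0.55043033,  0.23060085]), 'eef_rot': array([[ 9.58015279e-01,  2.86717123e-01, -1.29541037e-04],
       [ 2.86717036e-01, -9.58014384e-01,  1.33445877e-03],
       [ 2.58510003e-04, -1.31557351e-03, -9.99999101e-01]]), 'force': array([ 0.09023715, -0.85858121,  0.42593881]), 'ft_torque': array([0.01985349, 0.00704875, 0.00342737]), 'opening': 0.08534438279314067}
```

View pics/scene0.png

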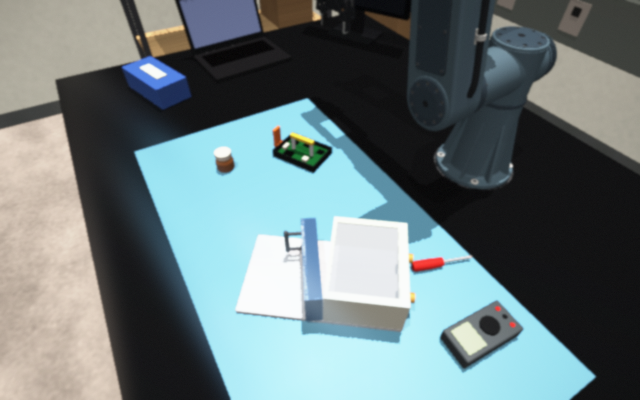

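View pics/side0.png

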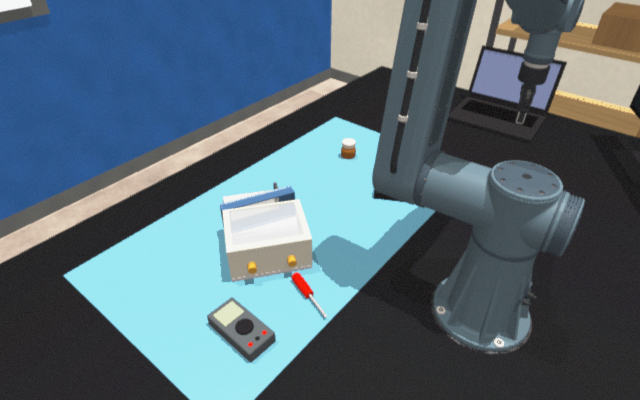

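View pics/wrist0.png

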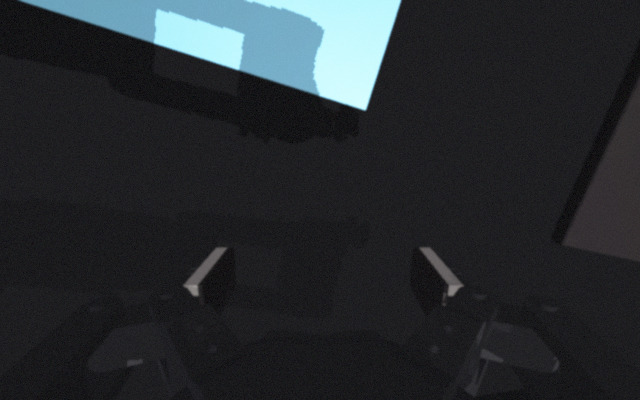

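```bash
cat > h.py <<'E'
import numpy as np, cv2
from scipy.spatial.transform import Rotation as R
from rig import *
def deproj(name,d,u,v,cal=None,pose=None):
    c=cal or calibration(name)
    z=d[int(round(v)),int(round(u))]
    p=np.array([(u-c['cx'])/c['fx']*z,(v-c['cy'])/c['fy']*z,z])
    if name=='wrist':
        H=c['hand_eye'];p=H[:3,:3]@p+H[:3,3];return pose[1]@p+pose[0]
    Rm=cv2.Rodrigues(c['rvec'])[0]
    return Rm.T@(p-c['tvec'])
def ray(name,u,v,zw,pose=None):
    c=calibration(name)
    p=np.array([(u-c['cx'])/c['fx'],(v-c['cy'])/c['fy'],1])
    if name=='wrist':
        H=c['hand_eye'];o=pose[1]@H[:3,3]+pose[0];dd=pose[1]@H[:3,:3]@p
    else:
        Rm=cv2.Rodrigues(c['rvec'])[0];o=-Rm.T@c['tvec'];dd=Rm.T@p
    return o+dd*(zw-o[2])/dd[2]
def proj(name,P,pose=None):
    c=calibration(name);P=np.asarray(P,float)
    if name=='wrist':
        H=c['hand_eye'];q=(P-pose[0])@pose[1];q=(q-H[:3,3])@H[:3,:3]
    else:
        q=P@cv2.Rodrigues(c['rvec'])[0].T+c['tvec']
    return np.stack([q[...,0]/q[...,2]*c['fx']+c['cx'],q[...,1]/q[...,2]*c['fy']+c['cy']],-1)
def crop(src,dst,x0,x1,y0,y1,k):
    im=cv2.imread(src)[y0:y1,x0:x1]
    im=cv2.resize(im,None,fx=k,fy=k,interpolation=cv2.INTER_CUBIC)
    for u in range((x0+9)//10*10,x1,10):
        if u%20==0:
            cv2.putText(im,str(u),((u-x0)*k,10),0,.35,(0,255,255),1);cv2.line(im,((u-x0)*k,12),((u-x0)*k,18),(0,255,255),1)
    for v in range((y0+9)//10*10,y1,10):
        if v%20==0:
            cv2.putText(im,str(v),(0,(v-y0)*k+4),0,.35,(0,255,255),1);cv2.line(im,(24,(v-y0)*k),(30,(v-y0)*k),(0,255,255),1)
    cv2.imwrite(dst,im)
E
python3 - <<'E'
from h import *
crop("pics/scene0.png","pics/s0a.png",230,430,205,335,4)
crop("pics/scene0.png","pics/s0b.png",200,350,110,185,5)
crop("pics/side0.png","pics/d0a.png",200,340,170,290,5)
E
```

```text
(no output)
```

View pics/s0a.png

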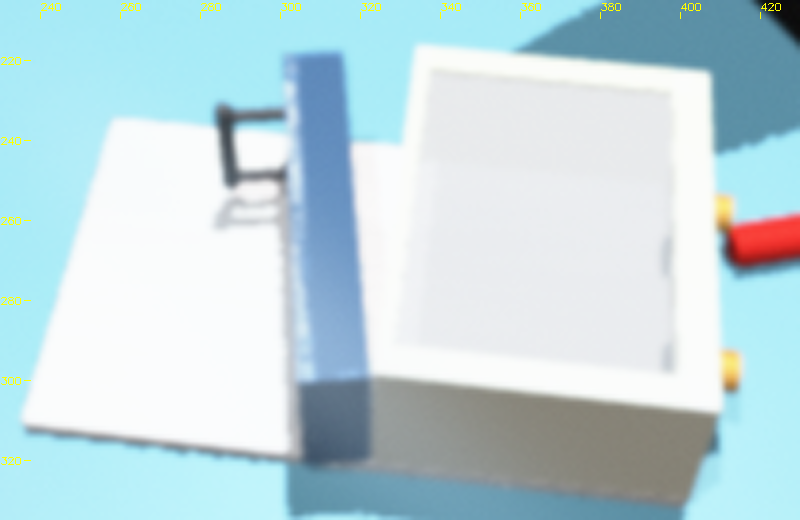

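View pics/s0b.png

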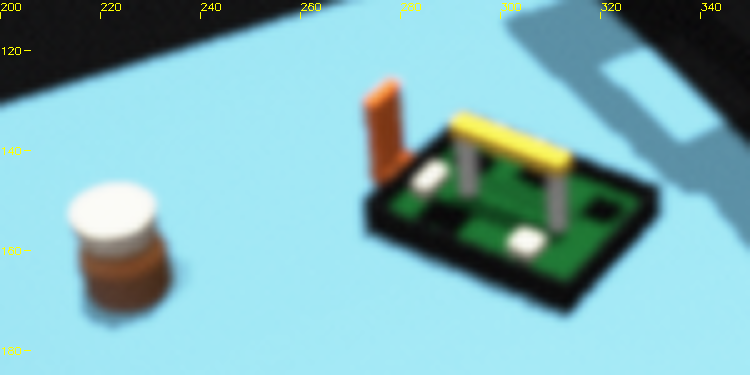

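View pics/d0a.png

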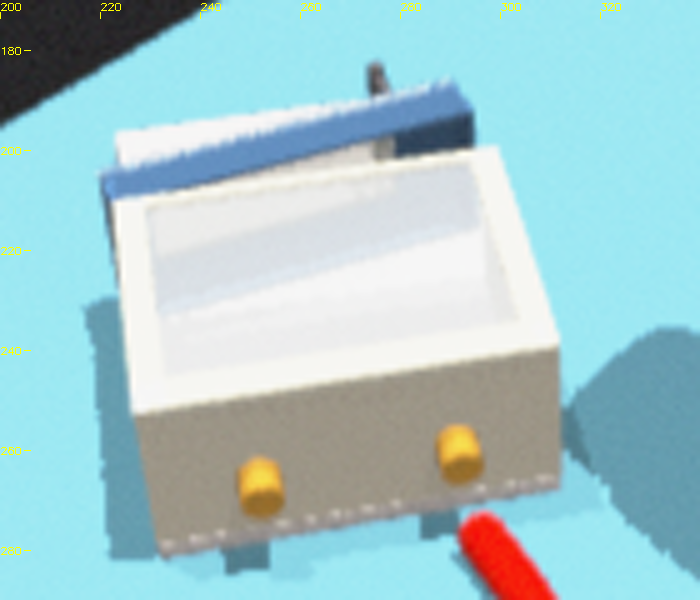

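Run:
```python
from h import *
np.set_printoptions(precision=4,suppress=True)
pts={'roof_fl(-y front)':(322.5,299,.106),'roof front +y':(334,216.5,.106),'roof rear+y':(407,223,.106),'roof rear-y':(409,307.5,.106),
'ledge +y out':(257,234.5,.012),'ledge -y out':(236,312,.012),
'door top outer free':(300.5,219,.102),'door inner free':(315,218,.102),'door hinge outer':(305,300.5,.102),'door hinge inner':(321.5,299.5,.102),
'handle top':(286,232,.1),'handle bot':(287.5,251,.024),
'bar rear':(291,134.5,.062),'bar front':(313,143,.062),'tab top':(277,128.5,.066),'tray rear right':(273.5,151,.025),'tray nose right':(312,169,.025),'tray nose left':(331,148.5,.025),'jar':(222,152,.06)}
d=np.load('pics/scene0.npy')
for k,(u,v,z) in pts.items(): print(k,ray('scene',u,v,z),deproj('scene',d,u,v))
pts={'roof front-y?':(223.5,209.5,.106),'roof front+y':(299,199.5,.106),'rear+y':(311.5,239.5,.106),'rear-y':(227,252.5,.106),'handle top':(275,183,.1),'door free out':(290,187,.102),'door free in':(294,192,.102)}
d=np.load('pics/side0.npy')
for k,(u,v,z) in pts.items(): print(k,ray('side',u,v,z),deproj('side',d,u,v))
```

```text
roof_fl(-y front) [0.6592 0.2152 0.106 ] [0.6589 0.2147 0.105 ]
roof front +y [0.5299 0.0469 0.106 ] [ 0.4802 -0.029   0.0028]
roof rear+y [0.3973 0.1467 0.106 ] [0.3252 0.0852 0.0006]
roof rear-y [0.5272 0.3129 0.106 ] [0.5272 0.3129 0.1061]
ledge +y out [ 0.6835 -0.0683  0.012 ] [ 0.6814 -0.076   0.0023]
ledge -y out [0.8074 0.1036 0.012 ] [0.807  0.1002 0.0059]
door top outer free [0.5985 0.0118 0.102 ] [0.5991 0.0129 0.1035]
door inner free [0.5682 0.0259 0.102 ] [0.5687 0.0268 0.1032]
door hinge outer [0.6887 0.1991 0.102 ] [0.6889 0.1995 0.1028]
door hinge inner [0.6603 0.2132 0.102 ] [0.6595 0.2119 0.0993]
handle top [0.6439 0.0278 0.1   ] [0.6446 0.0296 0.1023]
handle bot [0.6436 0.0241 0.024 ] [0.6464 0.0312 0.0344]
bar rear [ 0.448  -0.3348  0.062 ] [ 0.4512 -0.3279  0.0676]
bar front [ 0.4105 -0.2647  0.062 ] [ 0.411  -0.2637  0.0629]
tab top [ 0.4736 -0.3788  0.066 ] [ 0.4738 -0.3785  0.0663]
tray rear right [ 0.5114 -0.3328  0.025 ] [ 0.5112 -0.3331  0.0247]
tray nose right [ 0.45   -0.2016  0.025 ] [ 0.4449 -0.2109  0.0156]
tray nose left [ 0.3529 -0.255   0.025 ] [ 0.353  -0.2549  0.0251]
jar [ 0.6584 -0.3626  0.06  ] [ 0.6584 -0.363   0.0597]
roof front-y? [0.6571 0.2099 0.106 ] [0.6524 0.2132 0.1104]
roof front+y [0.5289 0.0477 0.106 ] [0.5252 0.0518 0.1102]
rear+y [0.3971 0.1502 0.106 ] [0.4678 0.0679 0.0052]
rear-y [0.5247 0.3135 0.106 ] [0.5253 0.3131 0.1053]
handle top [0.6415 0.0271 0.1   ] [0.6417 0.0269 0.0998]
door free out [0.5919 0.0159 0.102 ] [0.5861 0.0219 0.1081]
door free in [0.5667 0.0266 0.102 ] [0.5646 0.0288 0.1043]
```

```bash
cat >> h.py <<'E'
np.set_printoptions(precision=4,suppress=True)
def Rdown(yaw_y):
    a=np.radians(yaw_y);y=np.array([np.cos(a),np.sin(a),0]);z=np.array([0,0,-1.]);return np.stack([np.cross(y,z),y,z],1)
def rel(p,Rt,base=None):
    s=sense() if base is None else None
    p0,R0=(s['eef_pos'],s['eef_rot']) if base is None else base
    return np.round((R0.T@(np.asarray(p)-p0))*1,4).tolist(),np.round(R.from_matrix(R0.T@Rt).as_rotvec(degrees=True),2).tolist()
# enclosure fit
loc=np.array([[0,-.105],[0,.105],[.165,.105],[.165,-.105],[-.19,-.105]])
w=np.array([[.658,.2135],[.5294,.0473],[.3972,.148],[.526,.3132],[.8074,.1013]])
lc=loc.mean(0);wc=w.mean(0);A=(loc-lc).T@(w-wc);psi=np.arctan2(A[0,1]-A[1,0],A[0,0]+A[1,1])
def rot(a):return np.array([[np.cos(a),-np.sin(a)],[np.sin(a),np.cos(a)]])
E0=wc-rot(psi)@lc
def enc(x,y):return rot(psi)@[x,y]+E0
def handle(th):return enc(0,-.105)+rot(psi+th)@np.array([-.071,.175])
def dooryaw(th):return np.degrees(psi+th)+90
E
python3 - <<'E'
from h import *
print(np.degrees(psi),E0,[enc(*l)-ww for l,ww in zip(loc,w)])
for th in(.15,.2,.25):print(th,handle(th),dooryaw(th)-360)
for g in (handle(.2),):print(rel([*g,.20],Rdown(dooryaw(.2))))
E
```

```text
142.75839317420565 [0.5932 0.131 ] [array([-0.0013,  0.0011]), array([0.0002, 0.0001]), array([ 0.0011, -0.0007]), array([-0.0006,  0.0012]), array([ 0.0006, -0.0017])]
0.15 [0.6351 0.027 ] -118.647239898832
0.2 [0.6445 0.0261] -115.78245092317786
0.25 [0.654  0.0258] -112.91766194752375
([0.6249, -0.4148, 0.0313], [-0.08, 0.01, 42.44])
```

carry_out(steps=[[[0.01, -0.007, 0.0], [0, 0, 1]], [[0.03, -0.02, 0.001], [0, 0, 3]], [[0.06, -0.04, 0.003], [0, 0, 6]], [[0.625, -0.415, 0.02], [0, 0, 42.4]], [[0.625, -0.415, 0.02], [0, 0, 42.4]], [[0.625, -0.415, 0.02], [0, 0, 42.4]], [[0.625, -0.415, 0.02], [0, 0, 42.4]], [[0.625, -0.415, 0.02], [0, 0, 42.4]], [[0.625, -0.415, 0.02], [0, 0, 42.4]], [[0.625, -0.415, 0.02], [0, 0, 42.4]], [[0.625, -0.415, 0.02], [0, 0, 42.4]], [[0.625, -0.415, 0.02], [0, 0, 42.4]], [[0.625, -0.415, 0.02], [0, 0, 42.4]], [[0.625, -0.415, 0.02], [0, 0, 42.4]], [[0.625, -0.415, 0.02], [0, 0, 42.4]], [[0.625, -0.415, 0.02], [0, 0, 42.4]], [[0.625, -0.415, 0.02], [0, 0, 42.4]], [[0.625, -0.415, 0.02], [0, 0, 42.4]], [[0.625, -0.415, 0.02], [0, 0, 42.4]], [[0.625, -0.415, 0.02], [0, 0, 42.4]]], fingers=0.6)

```text
t: 1.82
eef_pos: [0.6461, 0.0294, 0.2107]
eef_rot: [[0.902, -0.432, -0.0], [-0.432, -0.902, 0.001], [-0.0, -0.001, -1.0]]
force: [-0.4, -0.9, 0.1]
opening: 0.051
```

Run:
```python
from h import *
s=sense();pose=(s['eef_pos'],s['eef_rot']);print(s['t'],s['joints'],pose,s['opening'])
p,d=snapshot('wrist');cv2.imwrite('pics/w1.png',p[:,:,::-1]);np.save('pics/w1.npy',d)
print(proj('wrist',np.array([[*handle(.2),.1],[*handle(.2),.024]]),pose))
```

```text
1.8167 [ -7.9147  20.3096  82.1843   0.0522  77.5152 107.6985] (array([0.6461, 0.0294, 0.2107]), array([[ 0.9016, -0.4325, -0.    ],
       [-0.4325, -0.9016,  0.0009],
       [-0.0004, -0.0008, -1.    ]])) 0.05098046683125349
[[325.3587 200.8975]
 [324.9099 184.2947]]
```

View pics/w1.png

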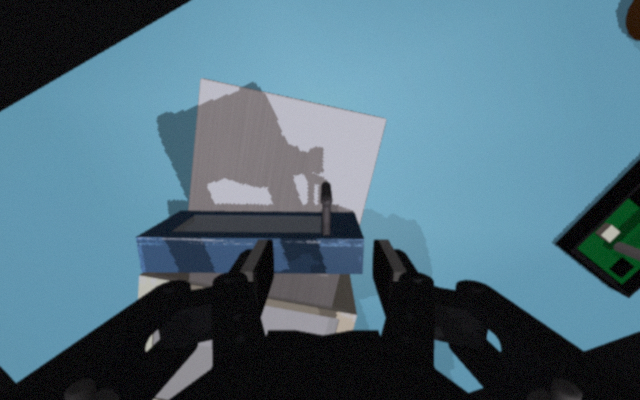

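Run:
```python
from h import *
crop("pics/w1.png","pics/w1a.png",290,370,165,265,7)
s=sense();pose=(s['eef_pos'],s['eef_rot'])
d=np.load('pics/w1.npy')
for u,v in[(326,196),(326,200),(326,203),(326,187),(170,240),(340,240)]:print(u,v,deproj('wrist',d,u,v,pose=pose))
print(rel([*handle(.2),.049],Rdown(dooryaw(.2))))
```

```text
326 196 [0.6495 0.027  0.097 ]
326 200 [0.6468 0.0282 0.1   ]
326 203 [0.6442 0.0295 0.0994]
326 187 [0.6503 0.0263 0.0622]
170 240 [0.6748 0.1739 0.1019]
340 240 [0.6073 0.0328 0.1013]
([-0.0002, 0.0073, 0.1614], [-0.17, -0.01, 0.27])
```

View pics/w1a.png

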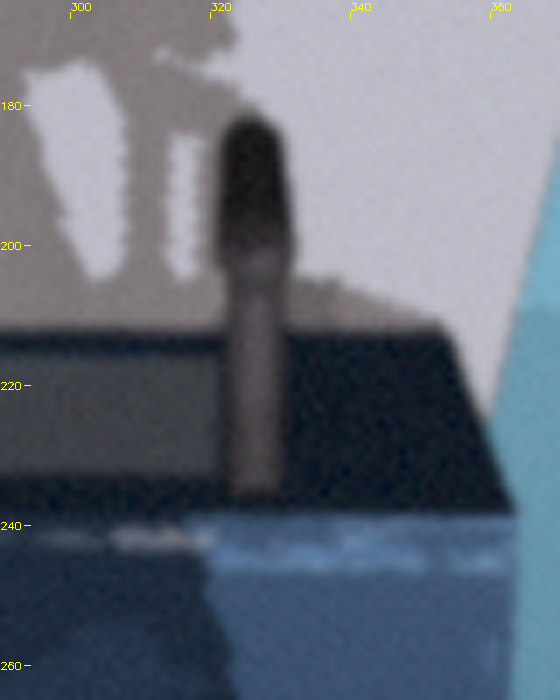

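carry_out(steps=[[[0.0, 0.006, 0.02], [0, 0, 0]], [[0.0, 0.006, 0.05], [0, 0, 0]], [[0.0, 0.006, 0.085], [0, 0, 0]], [[0.0, 0.006, 0.115], [0, 0, 0]], [[0.0, 0.006, 0.14], [0, 0, 0]], [[0.0, 0.006, 0.155], [0, 0, 0]], [[0.0, 0.006, 0.161], [0, 0, 0]], [[0.0, 0.006, 0.161], [0, 0, 0]]])

```text
t: 2.53
eef_pos: [0.6404, 0.0206, 0.0481]
eef_rot: [[0.901, -0.434, -0.004], [-0.434, -0.901, 0.001], [-0.004, 0.001, -1.0]]
force: [0.3, 0.2, 0.5]
opening: 0.0512
```

Run:
```python
from h import *
s=sense();pose=(s['eef_pos'],s['eef_rot']);print(s['t'],pose[0],s['force'])
p,d=snapshot('wrist');cv2.imwrite('pics/w2.png',p[:,:,::-1])
```

```text
2.5333 [0.6404 0.0206 0.0481] [0.2501 0.1963 0.465 ]
```

View pics/w2.png

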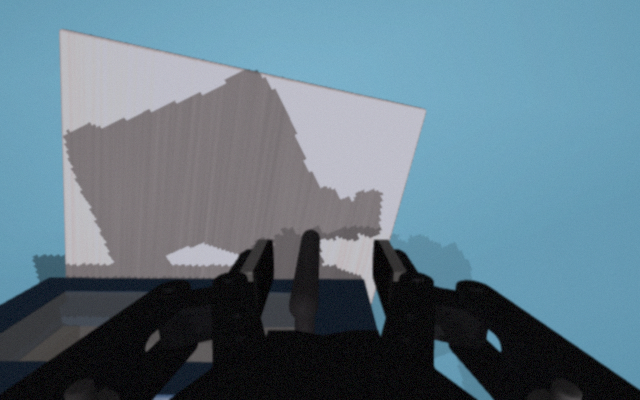

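carry_out(steps=[[[0.0, -0.003, 0.0], [0, 0, 0]], [[0.0, -0.006, 0.0], [0, 0, 0]], [[0.0, -0.006, 0.0], [0, 0, 0]], [[0.0, -0.006, 0.0], [0, 0, 0]], [[0.0, -0.006, 0.0], [0, 0, 0]], [[0.0, -0.006, 0.0], [0, 0, 0]], [[0.0, -0.006, 0.0], [0, 0, 0]], [[0.0, -0.006, 0.0], [0, 0, 0]]], fingers=0, squeeze=30)

```text
t: 3.25
eef_pos: [0.6458, 0.0262, 0.0519]
eef_rot: [[0.901, -0.434, 0.003], [-0.434, -0.901, 0.0], [0.002, -0.001, -1.0]]
force: [0.7, 2.8, 6.5]
opening: 0.0105
```

Run:
```python
from h import *
s=sense();pose=(s['eef_pos'],s['eef_rot']);print(s['t'],pose[0],s['force'],s['ft_torque'],s['opening'])
p,d=snapshot('wrist');cv2.imwrite('pics/w3.png',p[:,:,::-1])
# door path relative to current
from scipy.optimize import brentq
th0=.195
base=(pose[0],Rdown(dooryaw(th0)))
h0=handle(th0)
for k in range(1,21):
    th=th0+k*.085
    sh=base[1].T@np.array([*(handle(th)-h0),0]);print(k,round(th,3),np.round(sh,4),np.degrees(th-th0).round(1),handle(th),np.hypot(*handle(th)).round(3))
```

```text
3.25 [0.6458 0.0262 0.0519] [0.7411 2.7982 6.4921] [0.2896 0.0064 0.0122] 0.01054310118191856
1 0.28 [ 0.0146 -0.0067  0.    ] 4.9 [0.6596 0.0258] 0.66
2 0.365 [ 0.0286 -0.0145  0.    ] 9.7 [0.6757 0.0267] 0.676
3 0.45 [ 0.0418 -0.0236  0.    ] 14.6 [0.6915 0.029 ] 0.692
4 0.535 [ 0.0543 -0.0337  0.    ] 19.5 [0.7072 0.0326] 0.708
5 0.62 [ 0.0658 -0.0448  0.    ] 24.4 [0.7224 0.0375] 0.723
6 0.705 [ 0.0764 -0.0569  0.    ] 29.2 [0.7372 0.0438] 0.739
7 0.79 [ 0.0859 -0.0699  0.    ] 34.1 [0.7515 0.0512] 0.753
8 0.875 [ 0.0942 -0.0836  0.    ] 39.0 [0.765  0.0598] 0.767
9 0.96 [ 0.1014 -0.0979  0.    ] 43.8 [0.7777 0.0696] 0.781
10 1.045 [ 0.1073 -0.1128  0.    ] 48.7 [0.7896 0.0804] 0.794
11 1.13 [ 0.112  -0.1282  0.    ] 53.6 [0.8005 0.0922] 0.806
12 1.215 [ 0.1153 -0.1439  0.    ] 58.4 [0.8104 0.1048] 0.817
13 1.3 [ 0.1172 -0.1598  0.    ] 63.3 [0.8192 0.1182] 0.828
14 1.385 [ 0.1179 -0.1759  0.    ] 68.2 [0.8267 0.1324] 0.837
15 1.47 [ 0.1171 -0.1919  0.    ] 73.1 [0.8331 0.1471] 0.846
16 1.555 [ 0.115  -0.2078  0.    ] 77.9 [0.8382 0.1623] 0.854
17 1.64 [ 0.1115 -0.2235  0.    ] 82.8 [0.842  0.1779] 0.861
18 1.725 [ 0.1068 -0.2388  0.    ] 87.7 [0.8444 0.1938] 0.866
19 1.81 [ 0.1007 -0.2537  0.    ] 92.5 [0.8455 0.2098] 0.871
20 1.895 [ 0.0934 -0.268   0.    ] 97.4 [0.8452 0.2258] 0.875
```

View pics/w3.png

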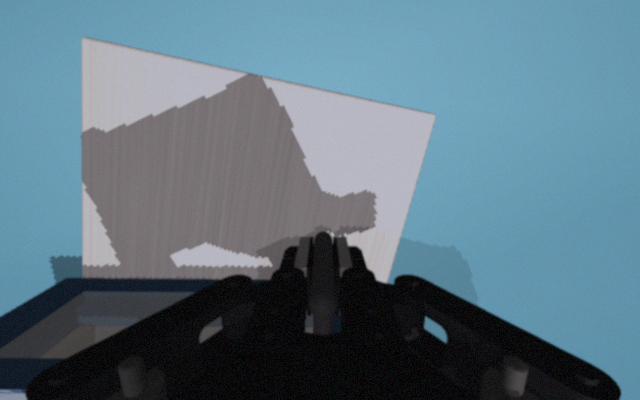

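carry_out(steps=[[[0.0073, -0.003, 0.0], [0, 0, -2.4]], [[0.0146, -0.0067, 0.0], [0, 0, -4.9]], [[0.0286, -0.0145, 0.0], [0, 0, -9.7]], [[0.0418, -0.0236, 0.0], [0, 0, -14.6]], [[0.0543, -0.0337, 0.0], [0, 0, -19.5]], [[0.0658, -0.0448, 0.0], [0, 0, -24.4]], [[0.0764, -0.0569, 0.0], [0, 0, -29.2]], [[0.0859, -0.0699, 0.0], [0, 0, -34.1]], [[0.0942, -0.0836, 0.0], [0, 0, -39.0]], [[0.1014, -0.0979, 0.0], [0, 0, -43.8]]])

```text
t: 4.13
eef_pos: [0.7799, 0.0704, 0.052]
eef_rot: [[0.949, 0.314, 0.002], [0.314, -0.949, 0.0], [0.002, 0.0, -1.0]]
force: [-2.2, 2.0, 6.1]
opening: 0.0101
```

Run:
```python
from h import *
s=sense();pose=(s['eef_pos'],s['eef_rot']);print(s['t'],s['joints'],s['force'],s['ft_torque'],s['opening'],handle(.96))
p,d=snapshot('scene');cv2.imwrite('pics/s4.png',p[220:-20,220:440,::-1])
crop2=cv2.resize(p[200:340,220:440,::-1],None,fx=3,fy=3);cv2.imwrite('pics/s4.png',crop2)
# next: from th=.96
th0=.96;B=Rdown(dooryaw(th0));h0=handle(th0)
for k in range(1,13):
    th=th0+k*.085
    a=R.from_euler('z',-np.degrees(th-th0),degrees=True)
    t=R.from_euler('y',-min(12,max(0,k-2)*1.5),degrees=True)
    # tilt: wrist (-z tool) leans toward door (-outward = tool -x)
    Rt=B@(a*t).as_matrix()
    if k==12: print(Rt[:,2])
    g=np.array([*(handle(th)-h0),0]); # keep grasp point (19mm behind TCP) on the bar
    tcp=g+0.019*(Rt[:,2]-B[:,2])
    print([np.round(B.T@tcp,4).tolist(),np.round((a*t).as_rotvec(degrees=True),1).tolist()],end=', ')
```

```text
4.1333 [-3.5005 45.8717 63.0374  0.0165 70.9929 68.2074] [-2.1675  2.0343  6.138 ] [0.2491 0.3381 0.001 ] 0.010128518295251274 [0.7777 0.0696]
[[0.0146, -0.0067, 0.0], [0.0, 0.0, -4.9]], [[0.0286, -0.0145, 0.0], [0.0, 0.0, -9.7]], [[0.0414, -0.0234, -0.0], [-0.2, -1.5, -14.6]], [[0.0534, -0.0334, -0.0], [-0.5, -3.0, -19.5]], [[0.0645, -0.0442, -0.0001], [-1.0, -4.4, -24.3]], [[0.0747, -0.056, -0.0001], [-1.5, -5.9, -29.2]], [[0.0838, -0.0685, -0.0002], [-2.2, -7.3, -34.0]], [[0.0919, -0.0817, -0.0002], [-3.1, -8.7, -38.9]], [[0.0989, -0.0955, -0.0003], [-4.0, -10.0, -43.7]], [[0.1047, -0.1099, -0.0004], [-5.1, -11.3, -48.5]], [[0.1096, -0.125, -0.0004], [-5.6, -11.1, -53.4]], [-0.0496 -0.2019 -0.9781]
[[0.1132, -0.1405, -0.0004], [-6.1, -10.9, -58.2]],
```

View pics/s4.png

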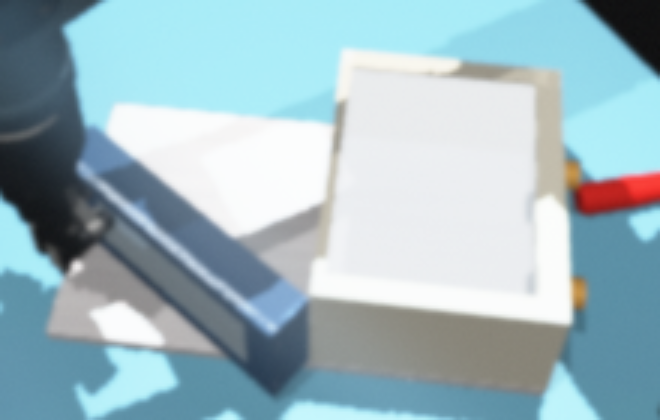

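Run:
```python
from h import *
th0=.96;B=Rdown(dooryaw(th0));h0=handle(th0)
for k in range(1,13):
    th=th0+k*.08
    a=R.from_euler('z',-np.degrees(th-th0),degrees=True)
    t=R.from_euler('y',min(10,max(0,k-2)*1.25),degrees=True)
    Rt=B@(a*t).as_matrix()
    if k==12: print(th,Rt[:,2])
    g=np.array([*(handle(th)-h0),0])
    tcp=g+0.019*(Rt[:,2]-B[:,2])
    print([np.round(B.T@tcp,4).tolist(),np.round((a*t).as_rotvec(degrees=True),1).tolist()],end=', ')
```

```text
[[0.0138, -0.0062, 0.0], [0.0, 0.0, -4.6]], [[0.027, -0.0135, 0.0], [0.0, 0.0, -9.2]], [[0.04, -0.022, -0.0], [0.1, 1.2, -13.8]], [[0.0522, -0.0315, -0.0], [0.4, 2.5, -18.3]], [[0.0637, -0.0419, -0.0], [0.7, 3.7, -22.9]], [[0.0743, -0.0533, -0.0001], [1.2, 4.9, -27.5]], [[0.0839, -0.0655, -0.0001], [1.7, 6.1, -32.1]], [[0.0924, -0.0785, -0.0002], [2.4, 7.2, -36.6]], [[0.0999, -0.0922, -0.0002], [3.1, 8.4, -41.2]], [[0.1063, -0.1064, -0.0003], [4.0, 9.5, -45.7]], [[0.1112, -0.1208, -0.0003], [4.4, 9.3, -50.3]], 1.92 [ 0.0514  0.1659 -0.9848]
[[0.115, -0.1355, -0.0003], [4.8, 9.2, -54.9]],
```

carry_out(steps=[[[0.0138, -0.0062, 0.0], [0, 0, -4.6]], [[0.027, -0.0135, 0.0], [0, 0, -9.2]], [[0.04, -0.022, 0.0], [0.1, 1.2, -13.8]], [[0.0522, -0.0315, 0.0], [0.4, 2.5, -18.3]], [[0.0637, -0.0419, 0.0], [0.7, 3.7, -22.9]], [[0.0743, -0.0533, -0.0001], [1.2, 4.9, -27.5]], [[0.0839, -0.0655, -0.0001], [1.7, 6.1, -32.1]], [[0.0924, -0.0785, -0.0002], [2.4, 7.2, -36.6]], [[0.0999, -0.0922, -0.0002], [3.1, 8.4, -41.2]], [[0.1063, -0.1064, -0.0003], [4.0, 9.5, -45.7]], [[0.1112, -0.1208, -0.0003], [4.4, 9.3, -50.3]], [[0.115, -0.1355, -0.0003], [4.8, 9.2, -54.9]], [[0.115, -0.1355, -0.0003], [4.8, 9.2, -54.9]], [[0.115, -0.1355, -0.0003], [4.8, 9.2, -54.9]]])

```text
t: 5.35
eef_pos: [0.8477, 0.2357, 0.0522]
eef_rot: [[0.284, 0.957, 0.055], [0.943, -0.29, 0.166], [0.175, 0.005, -0.985]]
force: [6.2, 0.3, 1.2]
opening: 0.01
```

Run:
```python
from h import *
s=sense();print(s['t'],s['joints'],s['force'],s['ft_torque'],s['opening'],handle(1.92),s['eef_pos']-.019*s['eef_rot'][:,2])
p,d=snapshot('scene')
cv2.imwrite('pics/s5.png',cv2.resize(p[200:340,220:440,::-1],None,fx=3,fy=3))
```

```text
5.35 [ 4.4431 55.076  47.8164  9.7036 73.3899 18.776 ] [6.1802 0.3367 1.1596] [-0.0633 -0.6463 -0.1277] 0.010002442200310092 [0.8449 0.2306] [0.8466 0.2325 0.0709]
```

View pics/s5.png

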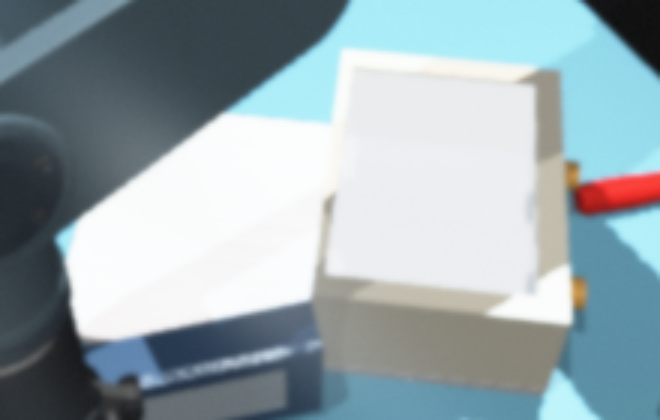

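carry_out(steps=[[[0, 0, 0], [0, 0, 0]], [[0, 0, 0], [0, 0, 0]], [[0, 0, 0], [0, 0, 0]], [[0, 0, 0], [0, 0, 0]], [[0, 0, -0.01], [0, 0, 0]], [[0, 0, -0.03], [0, 0, 0]], [[0, 0, -0.06], [0, 0, 0]], [[0, 0, -0.1], [0, 0, 0]], [[0, 0, -0.135], [0, 0, 0]], [[0, 0, -0.16], [0, 0, 0]], [[0, 0, -0.16], [0, 0, 0]], [[0, 0, -0.16], [0, 0, 0]]], fingers=0.5)

```text
t: 6.4
eef_pos: [0.8397, 0.2074, 0.215]
eef_rot: [[0.285, 0.957, 0.059], [0.942, -0.291, 0.166], [0.176, 0.008, -0.984]]
force: [0.3, -0.4, -0.2]
opening: 0.0429
```

Run:
```python
from h import *
s=sense();print(s['t'],s['joints'],s['force'],s['opening'],s['eef_pos'])
B0=ray
print(rel([.430,-.2975,.20],Rdown(28.5+0)))
d=np.load('pics/scene0.npy')
crop("pics/scene0.png","pics/s0c.png",265,340,120,180,10)
```

```text
6.4 [ 2.5417 45.6529 44.9392  9.4368 85.6269 19.0279] [ 0.3252 -0.4314 -0.2282] 0.042854930235612446 [0.8397 0.2074 0.215 ]
([-0.5952, -0.2449, -0.0933], [4.45, -9.43, -45.27])
```

View pics/s0c.png

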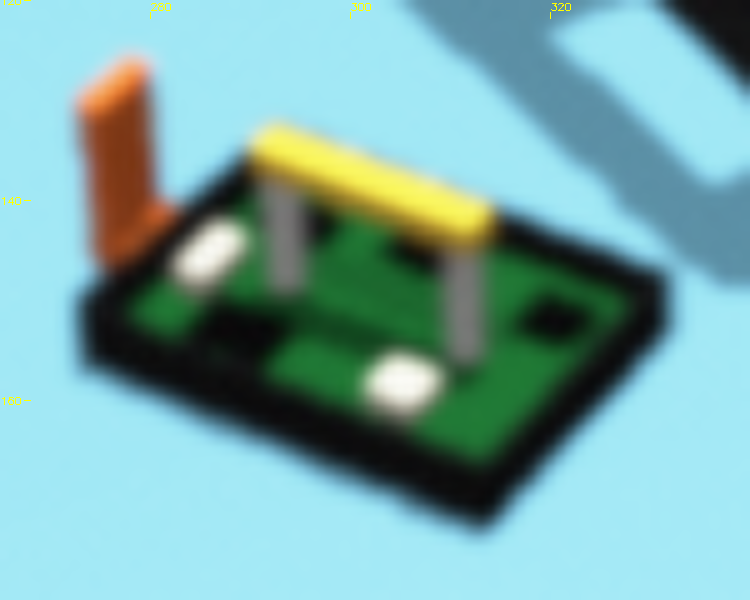

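carry_out(steps=[[[-0.009, -0.004, -0.002], [0.1, -0.2, -0.9]], [[-0.03, -0.0125, -0.005], [0.2, -0.5, -2.3]], [[-0.06, -0.025, -0.01], [0.4, -0.9, -4.5]], [[-0.595, -0.245, -0.105], [4.45, -9.4, -45.3]], [[-0.595, -0.245, -0.105], [4.45, -9.4, -45.3]], [[-0.595, -0.245, -0.105], [4.45, -9.4, -45.3]], [[-0.595, -0.245, -0.105], [4.45, -9.4, -45.3]], [[-0.595, -0.245, -0.105], [4.45, -9.4, -45.3]], [[-0.595, -0.245, -0.105], [4.45, -9.4, -45.3]], [[-0.595, -0.245, -0.105], [4.45, -9.4, -45.3]], [[-0.595, -0.245, -0.105], [4.45, -9.4, -45.3]], [[-0.595, -0.245, -0.105], [4.45, -9.4, -45.3]], [[-0.595, -0.245, -0.105], [4.45, -9.4, -45.3]], [[-0.595, -0.245, -0.105], [4.45, -9.4, -45.3]], [[-0.595, -0.245, -0.105], [4.45, -9.4, -45.3]], [[-0.595, -0.245, -0.105], [4.45, -9.4, -45.3]], [[-0.595, -0.245, -0.105], [4.45, -9.4, -45.3]], [[-0.595, -0.245, -0.105], [4.45, -9.4, -45.3]], [[-0.595, -0.245, -0.105], [4.45, -9.4, -45.3]], [[-0.595, -0.245, -0.105], [4.45, -9.4, -45.3]]], fingers=0.8)

```text
t: 8.07
eef_pos: [0.4275, -0.2984, 0.208]
eef_rot: [[-0.477, 0.879, -0.009], [0.879, 0.477, 0.002], [0.006, -0.007, -1.0]]
force: [0.7, 0.1, -0.7]
opening: 0.0684
```

carry_out(steps=[[[0, 0, 0], [0, 0, 0]], [[0, 0, 0], [0, 0, 0]], [[0, 0, 0], [0, 0, 0]]])

```text
t: 8.32
eef_pos: [0.4286, -0.2977, 0.2083]
eef_rot: [[-0.48, 0.877, -0.009], [0.877, 0.48, 0.0], [0.005, -0.007, -1.0]]
force: [0.6, 0.3, 0.7]
opening: 0.0684
```

Run:
```python
from h import *
s=sense();print(s['t'],s['joints'],s['force'],s['opening'],s['eef_pos'],s['eef_rot'])
pose=(s['eef_pos'],s['eef_rot'])
p,d=snapshot('wrist');cv2.imwrite('pics/w6.png',p[:,:,::-1]);np.save('pics/w6.npy',d);np.save('pics/w6p.npy',np.c_[pose[1],pose[0]])
p,d=snapshot('scene');cv2.imwrite('pics/s6.png',p[:,:,::-1]);np.save('pics/s6.npy',d)
```

```text
8.3167 [-47.61     5.1208 100.7167  -0.3609  74.5152 -76.2162] [0.6022 0.3205 0.7449] 0.06844737687204291 [ 0.4286 -0.2977  0.2083] [[-0.4803  0.8771 -0.0086]
 [ 0.8771  0.4803  0.0005]
 [ 0.0045 -0.0074 -1.    ]]
```

View pics/w6.png

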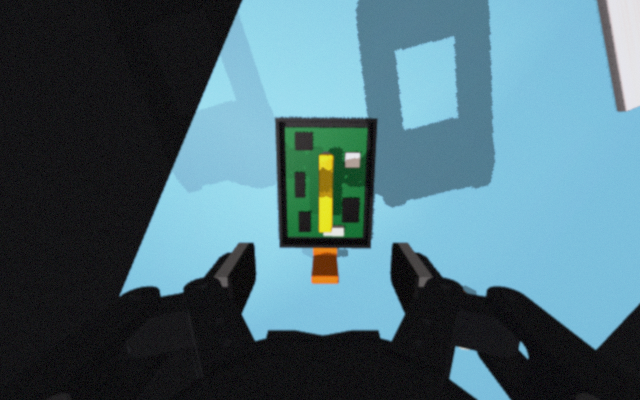

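View pics/s6.png

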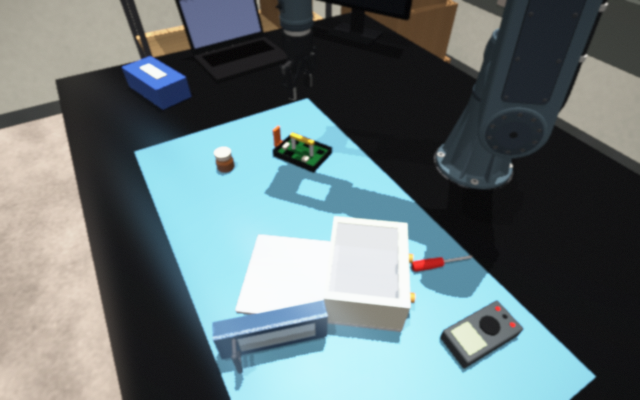

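Run:
```python
from h import *
P=np.load('pics/w6p.npy');pose=(P[:,3],P[:,:3]);d=np.load('pics/w6.npy')
a=ray('wrist',326.3,155.5,.068,pose);b=ray('wrist',325.5,231.5,.068,pose)
print(a,b,(a+b)/2,np.degrees(np.arctan2(*(a-b)[1::-1])),np.linalg.norm(a-b))
for u,v in[(326,165),(326,190),(326,225),(275,119),(377,119),(280,246),(371,246),(326,281)]:print(u,v,deproj('wrist',d,u,v,pose=pose),ray('wrist',u,v,.025,pose))
crop('pics/w6.png','pics/w6a.png',270,385,110,290,4)
```

```text
[ 0.4114 -0.2641  0.068 ] [ 0.4478 -0.3321  0.068 ] [ 0.4296 -0.2981  0.068 ] 118.22600406162945 0.07713253180161327
326 165 [ 0.4156 -0.2724  0.0666] [ 0.4182 -0.2768  0.025 ]
326 190 [ 0.4275 -0.2939  0.0673] [ 0.4319 -0.3017  0.025 ]
326 225 [ 0.4452 -0.3262  0.0664] [ 0.4521 -0.3384  0.025 ]
275 119 [ 0.3464 -0.26    0.0237] [ 0.3466 -0.2599  0.025 ]
377 119 [ 0.4457 -0.205   0.0006] [ 0.4423 -0.2076  0.025 ]
280 246 [ 0.4166 -0.3883  0.0246] [ 0.4166 -0.3882  0.025 ]
371 246 [ 0.5208 -0.3429 -0.0002] [ 0.512  -0.3357  0.025 ]
326 281 [ 0.4764 -0.3829  0.0644] [ 0.4873 -0.4023  0.025 ]
```

View pics/w6a.png

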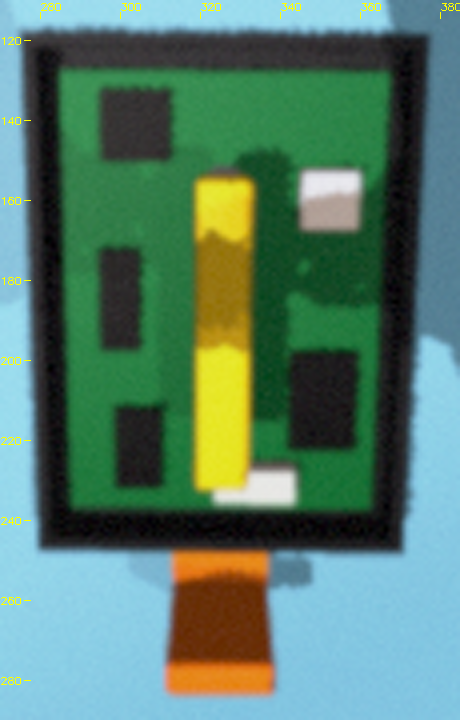

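Run:
```python
from h import *
print(rel([.4297,-.298,.044],Rdown(28.4)))
```

```text
([-0.0013, 0.0024, 0.1643], [-0.43, -0.25, 0.28])
```

carry_out(steps=[[[0, 0.001, 0.02], [-0.2, -0.2, 0.1]], [[-0.001, 0.0015, 0.05], [-0.4, -0.25, 0.3]], [[-0.001, 0.0015, 0.085], [-0.4, -0.25, 0.3]], [[-0.001, 0.002, 0.115], [-0.4, -0.25, 0.3]], [[-0.001, 0.002, 0.14], [-0.4, -0.25, 0.3]], [[-0.001, 0.002, 0.157], [-0.4, -0.25, 0.3]], [[-0.001, 0.002, 0.164], [-0.4, -0.25, 0.3]], [[-0.001, 0.002, 0.164], [-0.4, -0.25, 0.3]], [[-0.001, 0.002, 0.164], [-0.4, -0.25, 0.3]]], fingers=0.8)

```text
t: 9.17
eef_pos: [0.4291, -0.2989, 0.0449]
eef_rot: [[-0.474, 0.88, -0.0], [0.88, 0.474, -0.001], [-0.001, -0.0, -1.0]]
force: [-0.7, -1.0, 0.2]
opening: 0.0681
```

carry_out(steps=[[[0, 0, 0], [0, 0, 0]], [[0, 0, 0], [0, 0, 0]], [[0, 0, 0], [0, 0, 0]], [[0, 0, 0], [0, 0, 0]], [[0, 0, 0], [0, 0, 0]], [[0, 0, 0], [0, 0, 0]], [[0, 0, 0], [0, 0, 0]]], fingers=0, squeeze=50)

```text
t: 9.75
eef_pos: [0.4295, -0.2992, 0.0456]
eef_rot: [[-0.473, 0.881, 0.002], [0.881, 0.473, -0.002], [-0.002, 0.001, -1.0]]
force: [1.5, 1.9, 6.0]
opening: 0.0128
```

Run:
```python
from h import *
s=sense();print(s['t'],s['force'],s['ft_torque'],s['opening'],s['eef_pos'],s['eef_rot'])
p,d=snapshot('wrist');cv2.imwrite('pics/w7.png',p[:,:,::-1])
```

```text
9.75 [1.5302 1.9377 5.9655] [ 0.4014 -0.2401  0.007 ] 0.012765076977249653 [ 0.4295 -0.2992  0.0456] [[-0.4735  0.8808  0.0016]
 [ 0.8808  0.4735 -0.0015]
 [-0.0021  0.0007 -1.    ]]
```

View pics/w7.png

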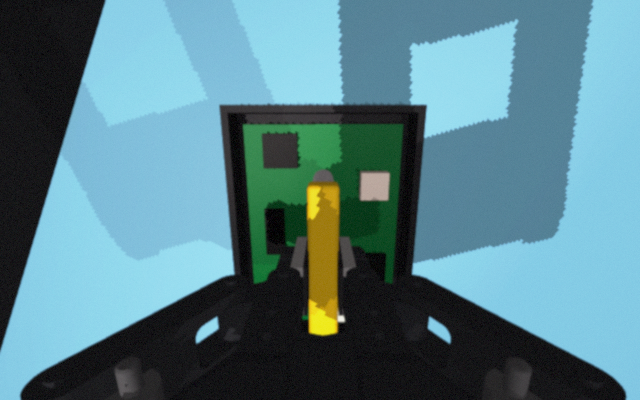

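carry_out(steps=[[[0, 0, -0.004], [0, 0, 0]], [[0, 0, -0.012], [0, 0, 0]], [[0, 0, -0.025], [0, 0, 0]], [[0, 0, -0.045], [0, 0, 0]], [[0, 0, -0.07], [0, 0, 0]], [[0, 0, -0.095], [0, 0, 0]], [[0, 0, -0.115], [0, 0, 0]], [[0, 0, -0.127], [0, 0, 0]], [[0, 0, -0.13], [0, 0, 0]], [[0, 0, -0.13], [0, 0, 0]]])

```text
t: 10.63
eef_pos: [0.4286, -0.2989, 0.1747]
eef_rot: [[-0.474, 0.881, 0.0], [0.881, 0.474, -0.001], [-0.001, -0.0, -1.0]]
force: [0.5, -0.2, -6.5]
opening: 0.0131
```

Run:
```python
from h import *
s=sense();print(s['t'],s['force'],s['ft_torque'],s['opening'],s['eef_pos'],s['eef_rot'])
print(enc(-.098,0),np.degrees(psi)-90)
print(rel([*enc(-.098,0),.19],Rdown(np.degrees(psi)-90-.1)))
p,d=snapshot('side');cv2.imwrite('pics/d8.png',p[:,:,::-1])
```

```text
10.6333 [ 0.451  -0.1736 -6.4764] [ 0.0328  0.0175 -0.0119] 0.013128799591958742 [ 0.4286 -0.2989  0.1747] [[-0.4735  0.8808  0.0001]
 [ 0.8808  0.4735 -0.001 ]
 [-0.001  -0.0004 -1.    ]]
[0.6712 0.0717] 52.75839317420565
([0.2115, 0.3891, -0.0156], [-0.03, 0.05, -24.4])
```

View pics/d8.png

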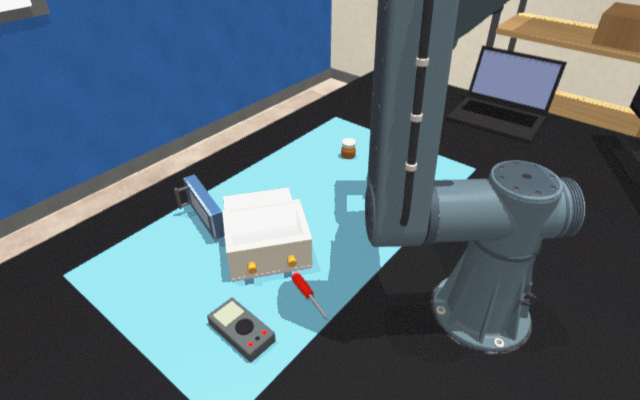

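carry_out(steps=[[[0.003, 0.006, -0.001], [0, 0, -0.4]], [[0.011, 0.02, -0.002], [0, 0, -1.2]], [[0.024, 0.045, -0.004], [0, 0, -2.8]], [[0.04, 0.074, -0.006], [0, 0, -4.6]], [[0.057, 0.105, -0.009], [0, 0, -6.6]], [[0.074, 0.137, -0.012], [0, 0, -8.6]], [[0.092, 0.169, -0.015], [0, 0, -10.6]], [[0.109, 0.201, -0.015], [0, 0, -12.6]], [[0.127, 0.233, -0.015], [0, 0, -14.6]], [[0.144, 0.265, -0.015], [0, 0, -16.6]], [[0.161, 0.296, -0.015], [0, 0, -18.6]], [[0.177, 0.326, -0.015], [0, 0, -20.4]], [[0.191, 0.351, -0.015], [0, 0, -22]], [[0.202, 0.372, -0.015], [0, 0, -23.3]], [[0.209, 0.384, -0.015], [0, 0, -24.1]], [[0.211, 0.389, -0.015], [0, 0, -24.4]], [[0.2115, 0.389, -0.015], [0, 0, -24.4]], [[0.2115, 0.389, -0.015], [0, 0, -24.4]], [[0.2115, 0.389, -0.015], [0, 0, -24.4]]])

```text
t: 12.27
eef_pos: [0.6704, 0.0703, 0.1888]
eef_rot: [[-0.794, 0.608, -0.002], [0.608, 0.794, -0.001], [0.001, -0.002, -1.0]]
force: [-0.9, 0.3, -6.1]
opening: 0.0126
```

Run:
```python
from h import *
s=sense();print(s['t'],s['force'],s['ft_torque'],s['opening'],s['eef_pos'],s['eef_rot'])
pose=(s['eef_pos'],s['eef_rot'])
print(rel([*enc(-.098,0),.062],Rdown(np.degrees(psi)-90-.1)))
p,d=snapshot('wrist');cv2.imwrite('pics/w9.png',p[:,:,::-1]);np.save('pics/w9.npy',d);np.save('pics/w9p.npy',np.c_[pose[1],pose[0]])
p,d=snapshot('scene');cv2.imwrite('pics/s9.png',p[:,:,::-1]);crop('pics/s9.png','pics/s9a.png',210,420,190,345,3)
print(proj('wrist',np.array([[*enc(0,.105),.106],[*enc(0,-.105),.106],[*enc(-.19,.105),.012]]),pose))
```

```text
12.2667 [-0.8914  0.3329 -6.1458] [-0.0332  0.0032 -0.0109] 0.012639601123731742 [0.6704 0.0703 0.1888] [[-0.7941  0.6078 -0.0016]
 [ 0.6078  0.7941 -0.0009]
 [ 0.0007 -0.0017 -1.    ]]
([0.0001, 0.0018, 0.1268], [-0.1, -0.04, -0.09])
[[179.8131  78.5425]
 [473.9855  77.2165]
 [237.8085 262.5441]]
```

View pics/w9.png

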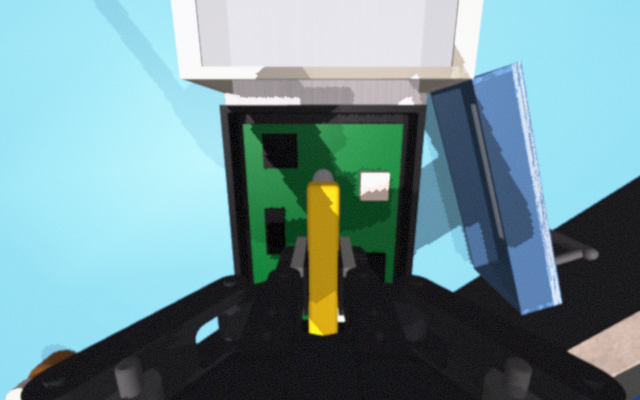

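View pics/s9a.png

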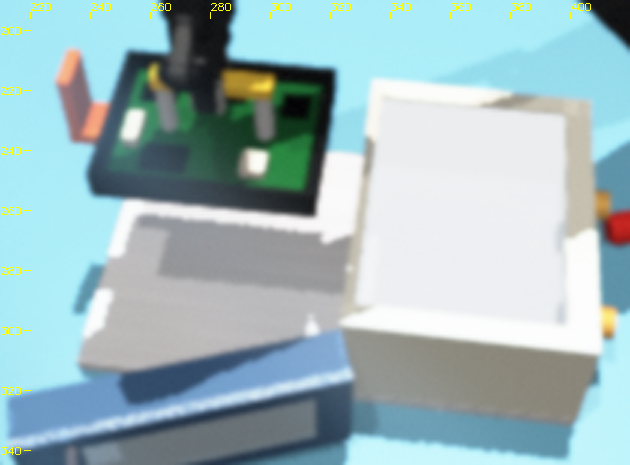

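carry_out(steps=[[[0, 0, 0.005], [0, 0, 0]], [[0, 0.001, 0.017], [0, 0, 0]], [[0, 0.001, 0.035], [-0.1, 0, -0.1]], [[0, 0.0015, 0.056], [-0.1, 0, -0.1]], [[0, 0.0015, 0.078], [-0.1, 0, -0.1]], [[0, 0.0015, 0.098], [-0.1, 0, -0.1]], [[0, 0.0015, 0.112], [-0.1, 0, -0.1]], [[0, 0.0015, 0.12], [-0.1, 0, -0.1]], [[0, 0.0015, 0.124], [-0.1, 0, -0.1]], [[0, 0.0015, 0.124], [-0.1, 0, -0.1]], [[0, 0.0015, 0.124], [-0.1, 0, -0.1]]])

```text
t: 13.28
eef_pos: [0.6727, 0.0728, 0.0661]
eef_rot: [[-0.796, 0.605, 0.002], [0.605, 0.796, 0.001], [-0.001, 0.002, -1.0]]
force: [-0.6, -0.5, -5.9]
opening: 0.0127
```

carry_out(steps=[[[0, 0, 0.001], [0, 0, 0]], [[0, 0, 0.002], [0, 0, 0]], [[0, 0, 0.003], [0, 0, 0]], [[0, 0, 0.004], [0, 0, 0]], [[0, 0, 0.005], [0, 0, 0]], [[0, 0, 0.005], [0, 0, 0]], [[0, 0, 0.005], [0, 0, 0]]])

```text
t: 13.87
eef_pos: [0.6719, 0.0729, 0.0601]
eef_rot: [[-0.796, 0.605, 0.001], [0.605, 0.796, 0.001], [0.0, 0.001, -1.0]]
force: [0.3, 0.5, -5.8]
opening: 0.0127
```

carry_out(steps=[[[0, 0, 0.0005], [0, 0, 0]], [[0, 0, 0.001], [0, 0, 0]], [[0, 0, 0.0015], [0, 0, 0]], [[0, 0, 0.002], [0, 0, 0]], [[0, 0, 0.002], [0, 0, 0]], [[0, 0, 0.002], [0, 0, 0]]])

```text
t: 14.37
eef_pos: [0.672, 0.0729, 0.0581]
eef_rot: [[-0.796, 0.605, 0.001], [0.605, 0.796, 0.001], [0.0, 0.001, -1.0]]
force: [0.5, -0.1, -6.0]
opening: 0.013
```

carry_out(steps=[[[0, 0, 0.0005], [0, 0, 0]], [[0, 0, 0.001], [0, 0, 0]], [[0, 0, 0.0015], [0, 0, 0]], [[0, 0, 0.0015], [0, 0, 0]], [[0, 0, 0.0015], [0, 0, 0]]])

```text
t: 14.78
eef_pos: [0.672, 0.073, 0.0576]
eef_rot: [[-0.796, 0.605, 0.001], [0.605, 0.796, 0.001], [-0.0, 0.001, -1.0]]
force: [-5.1, 1.0, 4.8]
opening: 0.013
```

carry_out(steps=[[[0, 0, -0.0005], [0, 0, 0]], [[0, 0, -0.0005], [0, 0, 0]], [[0, 0, -0.0005], [0, 0, 0]], [[0, 0, -0.0005], [0, 0, 0]], [[0, 0, -0.0005], [0, 0, 0]], [[0, 0, -0.0005], [0, 0, 0]]], fingers=0.8)

```text
t: 15.28
eef_pos: [0.6722, 0.0728, 0.0573]
eef_rot: [[-0.796, 0.605, 0.001], [0.605, 0.796, 0.001], [-0.0, 0.001, -1.0]]
force: [0.0, 0.1, -0.2]
opening: 0.0686
```

carry_out(steps=[[[0, 0, -0.005], [0, 0, 0]], [[0, 0, -0.015], [0, 0, 0]], [[0, 0, -0.035], [0, 0, 0]], [[0, 0, -0.065], [0, 0, 0]], [[0, 0, -0.1], [0, 0, 0]], [[0, 0, -0.13], [0, 0, 0]], [[0, 0, -0.15], [0, 0, 0]], [[-0.02, 0, -0.155], [0, 0, 0]], [[-0.05, 0, -0.155], [0, 0, 0]], [[-0.08, 0, -0.155], [0, 0, 0]], [[-0.095, 0, -0.155], [0, 0, 0]], [[-0.095, 0, -0.155], [0, 0, 0]], [[-0.095, 0, -0.155], [0, 0, 0]]])

```text
t: 16.37
eef_pos: [0.7476, 0.0147, 0.2126]
eef_rot: [[-0.796, 0.606, 0.001], [0.606, 0.796, 0.001], [0.0, 0.001, -1.0]]
force: [0.1, -0.1, -0.1]
opening: 0.0682
```

Run:
```python
from h import *
s=sense();print(s['t'],s['force'],s['joints'],s['opening'],s['eef_pos'],s['eef_rot'])
pose=(s['eef_pos'],s['eef_rot'])
p,d=snapshot('wrist');cv2.imwrite('pics/w10.png',p[:,:,::-1]);np.save('pics/w10.npy',d);np.save('pics/w10p.npy',np.c_[pose[1],pose[0]])
p,d=snapshot('scene');cv2.imwrite('pics/s10.png',p[:,:,::-1]);crop('pics/s10.png','pics/s10a.png',210,420,190,345,3);np.save('pics/s10.npy',d)
```

```text
16.3667 [ 0.0698 -0.0822 -0.1484] [ -7.9687  32.973   64.2523   0.0756  82.7333 -60.6845] 0.06823105050945957 [0.7476 0.0147 0.2126] [[-0.7955  0.6059  0.0009]
 [ 0.6059  0.7955  0.0012]
 [ 0.      0.0015 -1.    ]]
```

View pics/w10.png

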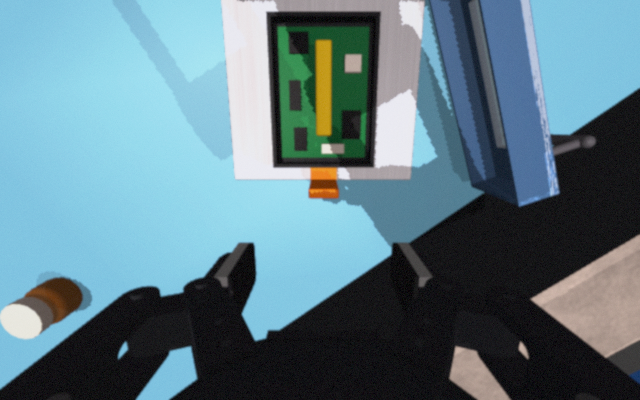

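View pics/s10a.png

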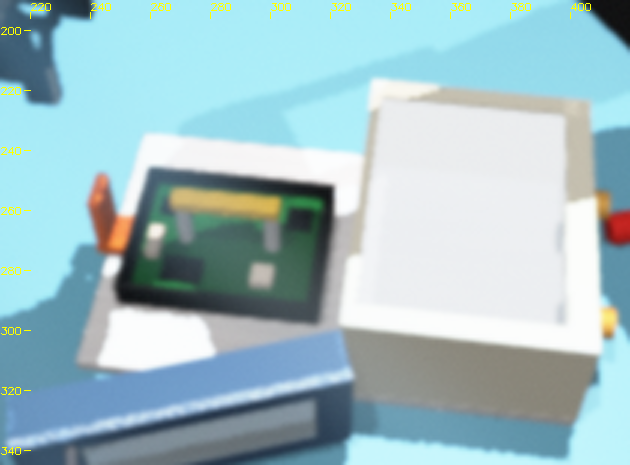

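Run:
```python
from h import *
P=np.load('pics/w10p.npy');pose=(P[:,3],P[:,:3]);d=np.load('pics/w10.npy')
def e(p): q=rot(-psi)@(np.array(p[:2])-E0);return np.r_[q,p[2]]
crop('pics/w10.png','pics/w10a.png',225,425,0,205,4)
for n,u,v,z in[('tab',309,193,.078),('tab',338,193,.078),('tabc',323.5,193.5,.078),('barf',324,40,.080),('barr',324,134,.080),('nl',267,12,.037),('nr',381,12,.037),('rl',274,168,.037),('rr',374,166,.037),('ledge',235,180,.012),('ledge',412,180,.012)]:
    print(n,e(ray('wrist',u,v,z,pose)),e(deproj('wrist',d,u,v,pose=pose)))
```

```text
tab [-0.1911  0.0137  0.078 ] [-0.1917  0.0139  0.0754]
tab [-0.1912 -0.0144  0.078 ] [-0.1918 -0.0145  0.0755]
tabc [-0.1917 -0.0003  0.078 ] [-0.1918 -0.0003  0.0772]
barf [-0.0581 -0.0009  0.08  ] [-0.0579 -0.0009  0.0792]
barr [-0.1355 -0.0008  0.08  ] [-0.1355 -0.0008  0.0794]
nl [-0.0229  0.0534  0.037 ] [-0.0231  0.0533  0.0376]
nr [-0.023  -0.0557  0.037 ] [-0.015 -0.06   0.013]
rl [-0.1725  0.0534  0.037 ] [-0.1758  0.0574  0.0125]
rr [-0.1705 -0.0554  0.037 ] [-0.1739 -0.06    0.0115]
ledge [-0.1901  0.1044  0.012 ] [-0.1919  0.1075  0.0018]
ledge [-0.1905 -0.1058  0.012 ] [-0.1928 -0.1096 -0.0004]
```

View pics/w10a.png

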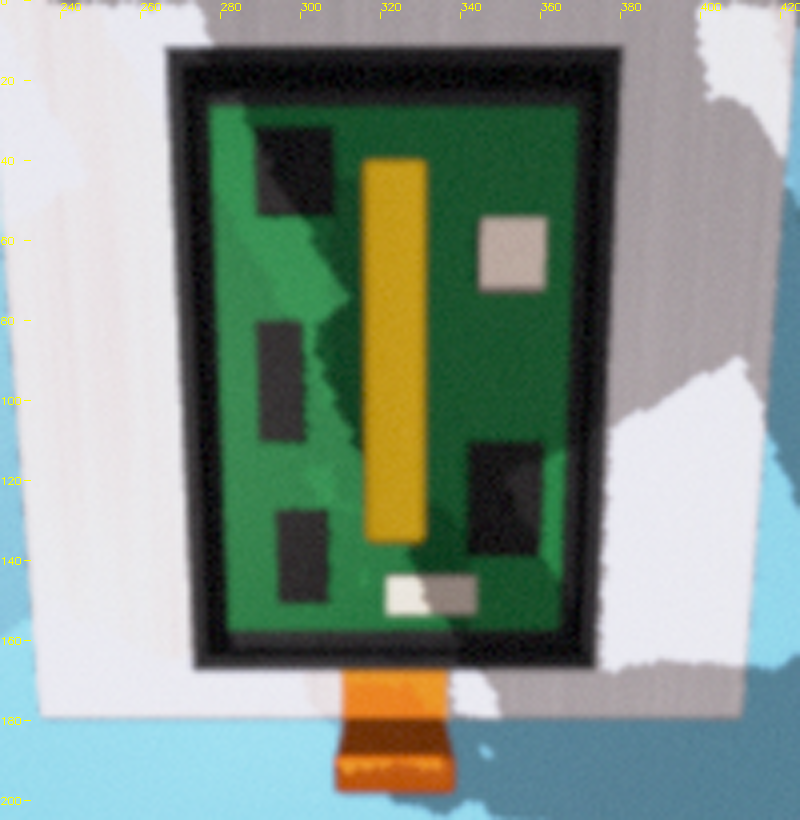

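Run:
```python
from h import *
print(rel([*enc(-.192,-.0005),.046],Rdown(np.degrees(psi)-90)))
```

```text
([-0.0002, -0.0012, 0.1666], [0.08, -0.03, 0.04])
```

carry_out(steps=[[[0, 0, 0.02], [0, 0, 0]], [[0, 0, 0.05], [0, 0, 0]], [[0, -0.001, 0.085], [0, 0, 0]], [[0, -0.001, 0.115], [0, 0, 0]], [[0, -0.001, 0.14], [0, 0, 0]], [[0, -0.001, 0.157], [0, 0, 0]], [[0, -0.001, 0.1665], [0, 0, 0]], [[0, -0.001, 0.1665], [0, 0, 0]], [[0, -0.001, 0.1665], [0, 0, 0]]])

```text
t: 17.22
eef_pos: [0.747, 0.0153, 0.0464]
eef_rot: [[-0.797, 0.604, 0.001], [0.604, 0.797, 0.001], [-0.0, 0.001, -1.0]]
force: [0.2, -0.6, 0.7]
opening: 0.0686
```

carry_out(steps=[[[0, 0, 0], [0, 0, 0]], [[0, 0, 0], [0, 0, 0]], [[0, 0, 0], [0, 0, 0]], [[0, 0, 0], [0, 0, 0]], [[0, 0, 0], [0, 0, 0]], [[0, 0, 0], [0, 0, 0]]], fingers=0, squeeze=35)

```text
t: 17.72
eef_pos: [0.7482, 0.0145, 0.0478]
eef_rot: [[-0.796, 0.605, 0.004], [0.605, 0.796, 0.001], [-0.002, 0.003, -1.0]]
force: [0.2, 0.6, 7.1]
opening: 0.0293
```

Run:
```python
from h import *
s=sense();print(s['t'],s['force'],s['ft_torque'],s['opening'],s['eef_pos'],s['eef_rot'])
print(rel([*enc(-.02,-.0005),s['eef_pos'][2]],Rdown(np.degrees(psi)-90)))
p,d=snapshot('wrist');cv2.imwrite('pics/w11.png',p[:,:,::-1])
```

```text
17.7167 [0.234  0.5862 7.1117] [0.0947 0.1146 0.0128] 0.029262806430619247 [0.7482 0.0145 0.0478] [[-0.7961  0.6051  0.0037]
 [ 0.6051  0.7961  0.0007]
 [-0.0025  0.0028 -1.    ]]
([0.1739, -0.0006, -0.0004], [0.16, 0.14, 0.0])
```

View pics/w11.png

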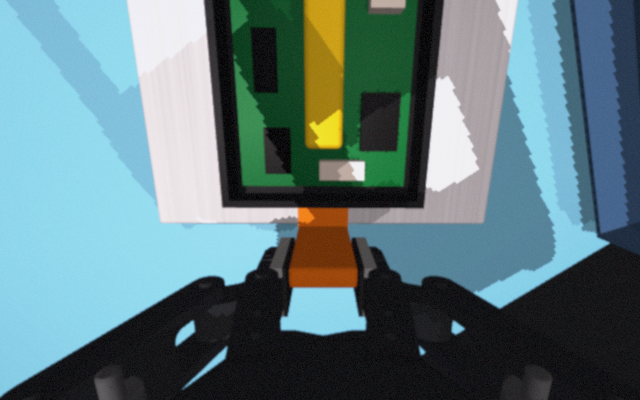

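carry_out(steps=[[[0.002, 0, 0], [0, 0, 0]], [[0.006, 0, 0], [0, 0, 0]], [[0.012, 0, 0], [0, 0, 0]], [[0.021, 0, 0], [0, 0, 0]], [[0.031, 0, 0], [0, 0, 0]], [[0.042, 0, 0], [0, 0, 0]], [[0.053, 0, 0], [0, 0, 0]], [[0.065, 0, 0], [0, 0, 0]], [[0.077, 0, 0], [0, 0, 0]], [[0.089, 0, 0], [0, 0, 0]], [[0.101, 0, 0], [0, 0, 0]], [[0.113, 0, 0], [0, 0, 0]], [[0.125, 0, 0], [0, 0, 0]], [[0.136, 0, 0], [0, 0, 0]], [[0.145, 0, 0], [0, 0, 0]], [[0.152, 0, 0], [0, 0, 0]], [[0.156, 0, 0], [0, 0, 0]], [[0.158, 0, 0], [0, 0, 0]], [[0.158, 0, 0], [0, 0, 0]]])

```text
t: 19.35
eef_pos: [0.6234, 0.1095, 0.0478]
eef_rot: [[-0.796, 0.605, 0.006], [0.605, 0.796, -0.0], [-0.005, 0.003, -1.0]]
force: [3.3, -1.7, 5.4]
opening: 0.029
```

Run:
```python
from h import *
s=sense();pose=(s['eef_pos'],s['eef_rot']);print(s['t'],s['force'],s['ft_torque'],s['opening'],s['eef_pos'],s['eef_rot'])
print(rot(-psi)@(s['eef_pos'][:2]-E0),rot(-psi)@s['force'][:2])
p,d=snapshot('wrist');cv2.imwrite('pics/w12.png',p[:,:,::-1])
```

```text
19.35 [ 3.3156 -1.7368  5.3877] [-0.4444 -0.3326  0.054 ] 0.029045628516183263 [0.6234 0.1095 0.0478] [[-0.7962  0.6049  0.0061]
 [ 0.6049  0.7963 -0.0003]
 [-0.0051  0.0035 -1.    ]]
[-0.0371 -0.0012] [-3.6906 -0.6239]
```

View pics/w12.png

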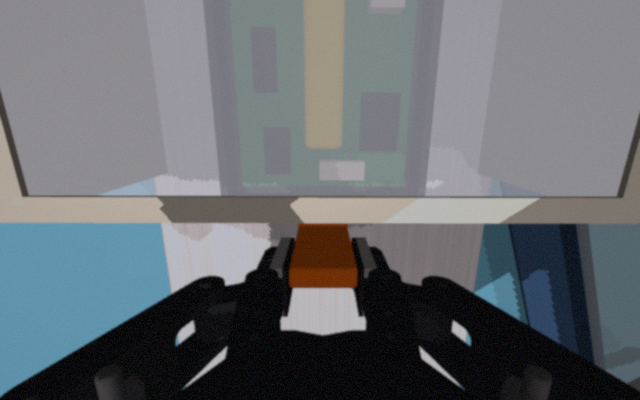

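carry_out(steps=[[[0.001, 0, 0], [0, 0, 0]], [[0.003, 0, 0], [0, 0, 0]], [[0.005, 0, 0], [0, 0, 0]], [[0.007, 0, 0], [0, 0, 0]], [[0.009, 0, 0], [0, 0, 0]], [[0.011, 0, 0], [0, 0, 0]], [[0.0125, 0, 0], [0, 0, 0]], [[0.0135, 0, 0], [0, 0, 0]], [[0.014, 0, 0], [0, 0, 0]], [[0.014, 0, 0], [0, 0, 0]]])

```text
t: 20.23
eef_pos: [0.6129, 0.1175, 0.0478]
eef_rot: [[-0.796, 0.605, 0.007], [0.605, 0.796, -0.001], [-0.006, 0.004, -1.0]]
force: [5.2, -4.1, 3.8]
opening: 0.0295
```

carry_out(steps=[[[0.0005, 0, 0], [0, 0, 0]], [[0.001, 0, 0], [0, 0, 0]], [[0.0015, 0, 0], [0, 0, 0]], [[0.002, 0, 0], [0, 0, 0]], [[0.002, 0, 0], [0, 0, 0]]])

```text
t: 20.65
eef_pos: [0.6115, 0.1186, 0.0478]
eef_rot: [[-0.796, 0.605, 0.007], [0.605, 0.796, -0.001], [-0.006, 0.004, -1.0]]
force: [6.2, -3.3, 4.8]
opening: 0.0297
```

carry_out(steps=[[[0.0005, 0, 0], [0, 0, 0]], [[0.001, 0, 0], [0, 0, 0]], [[0.0015, 0, 0], [0, 0, 0]], [[0.0015, 0, 0], [0, 0, 0]]])

```text
t: 20.98
eef_pos: [0.6115, 0.1186, 0.0479]
eef_rot: [[-0.796, 0.605, 0.01], [0.605, 0.796, -0.002], [-0.009, 0.004, -1.0]]
force: [10.1, -7.0, 1.0]
opening: 0.0295
```

carry_out(steps=[[[0.0005, 0, 0], [0, 0, 0]], [[0.001, 0, 0], [0, 0, 0]], [[0.001, 0, 0], [0, 0, 0]], [[0.001, 0, 0], [0, 0, 0]]])

```text
t: 21.32
eef_pos: [0.6114, 0.1187, 0.0482]
eef_rot: [[-0.796, 0.605, 0.011], [0.605, 0.796, -0.002], [-0.01, 0.005, -1.0]]
force: [11.8, -8.5, 0.9]
opening: 0.0296
```

Run:
```python
from h import *
s=sense();print(s['t'],s['force'],s['ft_torque'],s['opening'],s['eef_pos'])
print(rot(-psi)@(s['eef_pos'][:2]-E0),rot(-psi)@s['force'][:2])
```

```text
21.3167 [11.829  -8.5283  0.9146] [-1.5059 -1.3721  0.0734] 0.02959047441119542 [0.6114 0.1187 0.0482]
[-0.022  -0.0013] [-14.578   -0.3693]
```

carry_out(steps=[[[-0.0005, 0, 0], [0, 0, 0]], [[-0.001, 0, 0], [0, 0, 0]], [[-0.0012, 0, 0], [0, 0, 0]], [[-0.0012, 0, 0], [0, 0, 0]]])

```text
t: 21.65
eef_pos: [0.6115, 0.1186, 0.0478]
eef_rot: [[-0.796, 0.605, 0.009], [0.605, 0.796, -0.001], [-0.008, 0.004, -1.0]]
force: [9.3, -7.4, 0.5]
opening: 0.0297
```

carry_out(steps=[[[0, 0, 0], [0, 0, 0]], [[0, 0, 0], [0, 0, 0]], [[0, 0, 0], [0, 0, 0]], [[0, 0, 0], [0, 0, 0]], [[0, 0, 0], [0, 0, 0]]], fingers=0.7)

```text
t: 22.07
eef_pos: [0.6069, 0.1209, 0.0453]
eef_rot: [[-0.796, 0.605, -0.0], [0.605, 0.796, 0.001], [0.001, 0.001, -1.0]]
force: [-0.1, 0.5, -0.9]
opening: 0.0599
```

carry_out(steps=[[[0, 0, -0.005], [0, 0, 0]], [[0, 0, -0.015], [0, 0, 0]], [[0, 0, -0.035], [0, 0, 0]], [[0, 0, -0.065], [0, 0, 0]], [[-0.01, 0, -0.1], [0, 0, 0]], [[-0.03, 0, -0.13], [0, 0, 0]], [[-0.05, 0, -0.15], [0, 0, 0]], [[-0.06, 0, -0.155], [0, 0, 0]], [[-0.06, 0, -0.155], [0, 0, 0]], [[-0.06, 0, -0.155], [0, 0, 0]]])

```text
t: 22.9
eef_pos: [0.6544, 0.0842, 0.1998]
eef_rot: [[-0.796, 0.606, -0.001], [0.606, 0.796, 0.001], [0.001, 0.001, -1.0]]
force: [-0.6, 0.2, -0.8]
opening: 0.0598
```

Run:
```python
from h import *
s=sense();print(s['t'],s['force'],s['opening'],s['eef_pos'])
pose=(s['eef_pos'],s['eef_rot'])
p,d=snapshot('wrist');cv2.imwrite('pics/w13.png',p[:,:,::-1]);np.save('pics/w13p.npy',np.c_[pose[1],pose[0]]);np.save('pics/w13.npy',d)
p,d=snapshot('scene');cv2.imwrite('pics/s13.png',p[:,:,::-1])
crop('pics/w13.png','pics/w13a.png',170,470,0,200,2)
```

```text
22.9 [-0.5802  0.198  -0.7797] 0.05983680755721105 [0.6544 0.0842 0.1998]
```

View pics/w13.png

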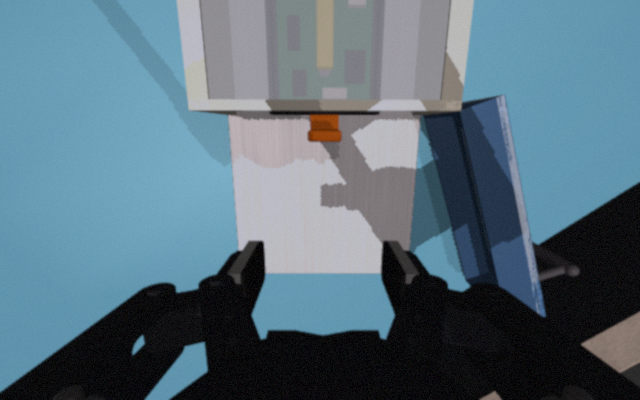

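View pics/s13.png

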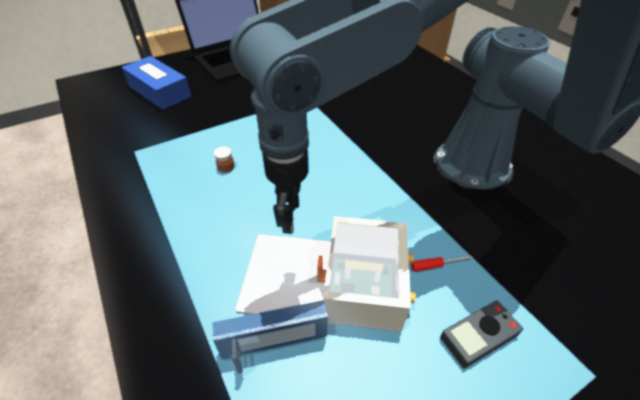

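Run:
```python
from h import *
P=np.load('pics/w13p.npy');pose=(P[:,3],P[:,:3]);d=np.load('pics/w13.npy')
def e(p): q=rot(-psi)@(np.array(p[:2])-E0);return np.r_[q,p[2]]
crop('pics/w13.png','pics/w13b.png',290,360,100,150,10)
for u,v,z in[(324,136,.078),(324,135,.078),(324,138,.078),(324,131,.078),(324,141,.078),(190,109,.106),(462,109,.106)]:
    print(u,v,e(ray('wrist',u,v,z,pose)),e(deproj('wrist',d,u,v,pose=pose)))
```

```text
324 136 [-0.0204  0.0005  0.078 ] [-0.0204  0.0005  0.0776]
324 135 [-0.0196  0.0005  0.078 ] [-0.0196  0.0005  0.0767]
324 138 [-0.0222  0.0005  0.078 ] [-0.0124  0.0019  0.3417]
324 131 [-0.0162  0.0005  0.078 ] [-0.0162  0.0005  0.0767]
324 141 [-0.0247  0.0005  0.078 ] [-0.0279  0.0001  0.0113]
190 109 [0.0008 0.1036 0.106 ] [0.0008 0.1035 0.1061]
462 109 [ 0.0005 -0.1055  0.106 ] [ 0.0008 -0.1077  0.1012]
```

View pics/w13b.png

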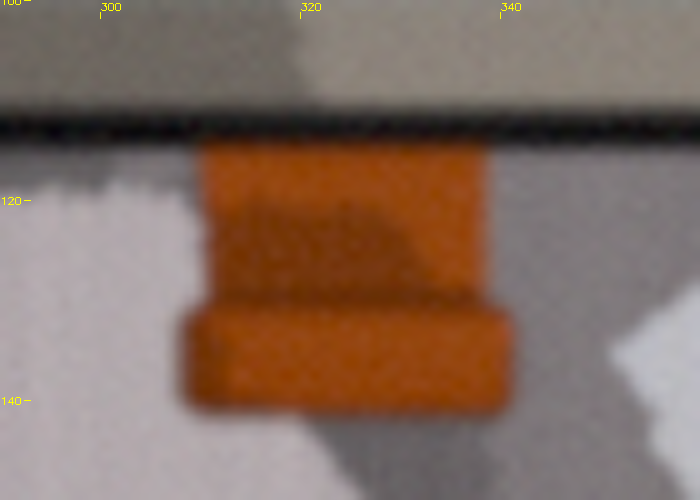

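carry_out(steps=[[[0.01, 0, -0.01], [0, 0, 0]], [[0.04, 0, -0.03], [0, 0, 0]], [[0.075, 0, -0.05], [0, 0, 0]], [[0.11, 0, -0.05], [0, 0, 0]], [[0.14, 0, -0.05], [0, 0, 0]], [[0.155, 0, -0.05], [0, 0, 0]], [[0.16, 0, -0.05], [0, 0, 0]], [[0.16, 0, -0.05], [0, 0, 0]], [[0.16, 0, -0.05], [0, 0, 0]]])

```text
t: 23.75
eef_pos: [0.5281, 0.1807, 0.2506]
eef_rot: [[-0.796, 0.605, 0.001], [0.605, 0.796, 0.001], [-0.0, 0.001, -1.0]]
force: [0.5, -0.1, -0.7]
opening: 0.0597
```

Run:
```python
from h import *
s=sense();pose=(s['eef_pos'],s['eef_rot'])
p,d=snapshot('wrist');cv2.imwrite('pics/w14.png',p[:,:,::-1]);np.save('pics/w14p.npy',np.c_[pose[1],pose[0]])
for x in(.15,.165,0):print(x,proj('wrist',np.array([[*enc(x,-.05),.037],[*enc(x,.05),.037],[*enc(x,0),.106]]),pose))
```

```text
0.15 [[366.2648 123.1544]
 [280.9889 123.1884]
 [323.9786 122.5087]]
0.165 [[366.7556 109.7369]
 [280.507  109.7648]
 [323.9893 105.7903]]
0 [[361.9038 242.3743]
 [285.2703 242.4563]
 [323.8861 267.1046]]
```

View pics/w14.png

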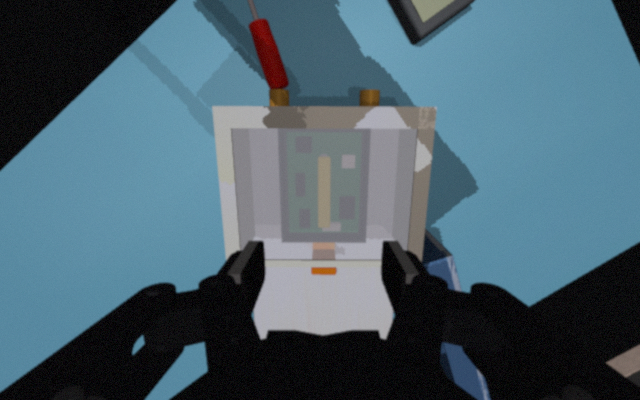

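Run:
```python
from h import *
print(sense()['t'],job_done())
```

```text
the job is handed in; nothing more can be done
23.8 None
```

I opened the door by its handle and loaded the tray fully home, then handed the job in at 23.8 s.

- **Door:** I gripped the handle and swung it to about 1.9 rad. It still stood open in the last pictures.
- **Tray onto the ledge:** I lifted it by the yellow bar, level, and lowered it in small steps onto the ledge with the tab outward. The wrist force rose about 11 N at touchdown, then I let go. A camera check put it squared to the doorway to within about 1 degree.
- **Slide in:** I gripped the orange tab and pushed the tray straight in until it stopped against the rear stops, with the push reaching about 14.6 N and no further travel. Then I released it and backed the arm clear.

**Last checks:**
- The camera put the tab 20.4 mm in front of the doorway, where 20 mm means home. The arm's own position reading had said 22 mm while pushing, which is within calibration and grip tolerance.
- The gripper was empty and clear of everything, with force about zero.
- The jar, screwdriver and meter looked undisturbed in the last scene picture; I did not measure their positions again.

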